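# Fit a fresh ink cartridge from the flap dispenser

### The job

Fit a fresh yellow ink cartridge in the printer: push back the dispenser's spring flap and keep it open with the hand while you take the yellow cartridge out, stand it upright on the black mat and let go, take it again by its narrow ends, and lower it upright into the empty bay of the printer's carriage until it stands fully home. Do not drop it, leave the blue cartridge in its lane and the flap shut, and leave the other things on the desk as they are.

Things in the scene. Friction and masses are not known exactly. Their poses are not given: they have to be found in the camera images.
- cartridge_yellow: The cartridge to fit: upright block 40 mm long (its x) x 26 wide (its y) x 45 tall, black with yellow band and top, 60 g. Origin at the centre of its underside, z up. Starts in the left or right lane of the dispenser, length along the dispenser's x. Either way round is right in the bay.
- cartridge_cyan: Same cartridge with a blue band, in the dispenser's other lane; to be left there. Origin at the centre of its underside.
- dispenser: Fixed grey dispenser, x -65 to 45 mm, 200 wide (y). Origin amid the lanes on the desk; x from its open front to its back. Cartridges stand on its floor (10 mm above desk) at x 0, y +-42; tops at 55 mm. Low rails and stops round them and side walls (inner faces y +-94) reach 18 mm above the desk; between cartridges 58 mm free. Back wall 5 mm behind them, 45 high; 2 hinge posts, 52 high.
- lanes (a point): Centre of the dispenser's floor between the two lanes, 10 mm above the desk, axes as the dispenser's. In the lanes a cartridge can be gripped only by its long faces (26 mm across, along the dispenser's y); it is then lifted straight up, and the flap slips past the hand and shuts.
- flap (a joint): Clear flap with red lip over both lanes, 73 mm long, 172 wide, hinged along y at dispenser x 30, z 45. 0 = shut: leaning to the front, 52 degrees above level, roofing the cartridges. Grows as pushed back, upright at 0.66, stop at 1.5 rad. A weak spring (1 to 1.6 N at the lip) shuts it at once when let go. Pressing from above does not open it.
- flap_lip (a point): Middle of the flap's red lip (8 mm round bar). Shut: dispenser x -15, 103 mm above the desk; upright: 118 mm. An open hand lowered in front of it to grasp height and moved along the dispenser's +x pushes the lip back and straddles a cartridge; the hand then holds the flap open.
- mat: Fixed thin black rubber mat, 120 x 120 x 3 mm; origin at the centre of its underside on the desk.
- printer: Fixed white printer, 260 mm deep (x) x 300 wide (y). Origin at the centre of its underside; x points to its back. Deck 70 high; at the back (x over 40) a hump 130 high; a cheek at y 120 to 150, 105 high. On the deck the carriage: four bays in a row along y: blue (at -y), the empty one, red, black; those three cartridges are fixed, tops 125 above the desk.
- bay (a point): Centre of the floor of the empty bay, 80 mm above the desk (printer x -50, y -30); axes as the printer's. Takes the cartridge lengthwise along x. 31 mm wide between 3 mm partitions 30 high, the neighbours (45 high) right beyond. Stops 6 high, 45 mm apart at the ends; above them the ends are free for fingers (65 mm to the hump). Fully home, the cartridge's underside is at this point.
- paperweight: Green glass paperweight, 70 mm across, 42 mm high, on a stack of paper at the back; leave alone. Origin under its centre.
- stamp: Rubber stamp, 24 x 50 mm foot, wooden handle, 72 mm tall; leave alone. Origin under its centre.
- stapler: Red and black stapler, 130 x 36 mm, 51 mm high; leave alone. Origin under its centre.
- pen_cup: Black pen cup with pens, 72 mm across, cup 90 and pens 150 mm high; leave alone. Origin under its centre.
There are look-alikes about, which are no part of the job. Of the things shaped like the mat, the black one is meant.

How it is judged:
By the outcome, as a careful person would: the job done as asked, in the order asked, and still so for the second after the job is handed in, with the robot touching nothing.
It also fails if it takes over 64 s, if anything falls off the work surface, if the arm or the gripper's body presses on something with over 40 N, if the wrist force passes 120 N, or if a joint passes its speed limit or range.

### The arm

A 7-joint arm with a two-finger parallel gripper is mounted at the origin on the work surface. World frame = base frame: x ahead of the robot, y to its left, z up, the work surface at z = 0. Lengths are in m, angles in rad, forces in N, time in s.
With the tool pointing down it reaches from about 0.425 to 0.95 m from the base axis. Payload 4.7 kg.
Tool frame: the origin (TCP) lies between the finger pads; the fingertips stand 25 mm ahead of it and the grasp point (between the pads) lies 6 mm ahead of it; z points along the fingers, y is the line along which they close (so a half turn about z gives the same grasp; the last joint's range is limited). The gripper opens to 85 mm and grips with 20 to 120 N. Pads are 22 mm wide; open, the fingers measure 114 mm over their backs; the gripper's body (76 mm by 85 mm) begins 54 mm behind the grasp point. The pads swing forward as they close: fully open they stand 13 mm farther back than shut.
Start: joints at [1.19, 0.469, -0.049, 1.532, 0.024, 1.141, -0.082], TCP at [0.233, -0.634, 0.256] pointing down, gripper open.
Joint ranges: [-2.59, 2.59], [-0.33, 1.99], [-1.39, 1.29], [0.1, 2.45], [-1.04, 4.18], [0.21, 1.99], [-2.66, 2.66]. Speed limits (rad/s): [2.57, 2.57, 3.14, 3.14, 3.14, 3.14, 3.14].

### API

Orientations are given as a 3x3 rotation matrix whose columns are the frame's x, y, z axes.
In Python, from rig import * gives the robot as it stands. Calls block until the motion is done:
- movep(position, orientation): joint-space move of the TCP to a pose.
- move_l(position, attitude=None, feed=0.15, until_force=None): straight line of the TCP; attitude=None keeps the orientation; feed is the mean speed in m/s. With until_force (N) it stops when the force on the tool has changed by that much, and returns True; else False.
- move_joints(angles): joint-space move.
- command_gripper(opening, newtons=None): finger opening in m; newtons is the grip in N (None keeps the last); returns when the fingers have stopped.
- sleep(seconds).
- inverse_kinematics(position, orientation): joint angles nearest the present ones, or None.
- sense(): the state.
- camera(name): name is "side" or "top"; returns (picture, depth): 400x640x3 uint8, red, green, blue; 400x640 float32, m along the optical axis (not along the pixel's ray), 0 where there is no reading.
- camera_params(name): a dict with "K" (3x3 intrinsics, pixels), "position" and "rotation" of the camera in the world. Camera axes: x right, y down, z forward; pixel columns grow to the right and rows downward; lengths in m; the calibration is good to about 2 mm. A picture is of the moment at which its call begins. camera_params takes no time and is no camera call.
A pose or a line that the arm cannot do raises Unreachable and nothing moves.
- finish_job(): hands the job in; it is judged then, once.
The state is a dict: "time_s": time; "joint_pos": joint angles; "qd": joint speeds; "joint_efforts": joint torques, N m; "position": TCP position; "tcp_rot": TCP orientation; "wrist_force": force on the tool from outside, world axes, zero at the start; "ft_torque": the same for the moment, N m; "finger_gap": finger opening in m; "gripper_force": force on a finger pad.
Only numpy, scipy, OpenCV 4.12 (cv2) and the standard library are available. Lean on these libraries where they do the work, as an engineer would, in place of code of your own. Each camera call takes 0.05 s, during which the arm holds its last target. There are 200 camera calls.

## Working session

There is one attempt and no reset: what is moved stays moved. The work goes in short steps, each a Python script; the robot and the scene stay as the last script left them, time stands still between calls to the robot, and variables do not carry over. Pictures are saved under pics/ and viewed, at most 10 in all, crops included, and the job is handed in when it is done.

```bash
mkdir -p pics
cat > h.py <<'E'
from rig import *
import numpy as np, cv2
def snap(cam,fn=None):
    im,d=camera(cam)
    if fn: cv2.imwrite('pics/'+fn,im[:,:,::-1])
    return im,d
def cloud(cam,d):
    p=camera_params(cam);K=np.array(p['K']);R=np.array(p['rotation']);t=np.array(p['position'])
    v,u=np.mgrid[:400,:640]
    c=np.stack([(u-K[0,2])/K[0,0]*d,(v-K[1,2])/K[1,1]*d,d],-1)
    return c@R.T+t
E
python3 - <<'E'
from h import *
for c in ('top','side'):
    im,d=snap(c,c+'0.png'); np.savez(c+'0.npz',im=im,d=d,P=cloud(c,d))
    print(camera_params(c))
print(sense())
E
```

```text
{'K': array([[396.83760232,   0.        , 317.68408903],
       [  0.        , 396.83760232, 199.6407772 ],
       [  0.        ,   0.        ,   1.        ]]), 'position': array([0.3639223 , 0.01086585, 1.00462088]), 'rotation': array([[-0.01979196, -0.98875615,  0.14822132],
       [-0.9997739 ,  0.02072532,  0.00475505],
       [-0.00777352, -0.14809369, -0.98894278]])}
{'K': array([[383.65194889,   0.        , 313.54510486],
       [  0.        , 383.65194889, 203.219153  ],
       [  0.        ,   0.        ,   1.        ]]), 'position': array([0.16876873, 0.48385607, 0.74920262]), 'rotation': array([[-0.84123946, -0.40024887,  0.36347904],
       [-0.54064418,  0.62830832, -0.55940372],
       [-0.0044762 , -0.66710531, -0.74494998]])}
{'time_s': 0.1, 'joint_pos': array([ 1.19012858,  0.4693772 , -0.0485935 ,  1.53359072,  0.02408529,
        1.14102037, -0.08229643]), 'qd': array([-0.00023235, -0.0028633 , -0.00051895, -0.00340671,  0.00046019,
       -0.0004975 , -0.00076083]), 'joint_efforts': array([ 5.76240727e-04, -5.11516249e+01, -4.70848591e-02, -2.38389516e+01,
        1.07356725e-02,  4.36715884e-03, -1.44260906e-05]), 'position': array([ 0.23242237, -0.63319604,  0.25534838]), 'tcp_rot': array([[ 9.38756283e-01,  3.44581179e-01, -6.72399414e-04],
       [ 3.44581831e-01, -9.38754779e-01,  1.68124388e-03],
       [-5.18931652e-05, -1.80997488e-03, -9.99998361e-01]]), 'wrist_force': array([ 0.58483333,  0.21660458, -0.26089258]), 'ft_torque': array([ 0.02770035, -0.02588915,  0.00921191]), 'gripper_force': 0.0, 'finger_gap': 0.08578455018899074}
```

View pics/top0.png

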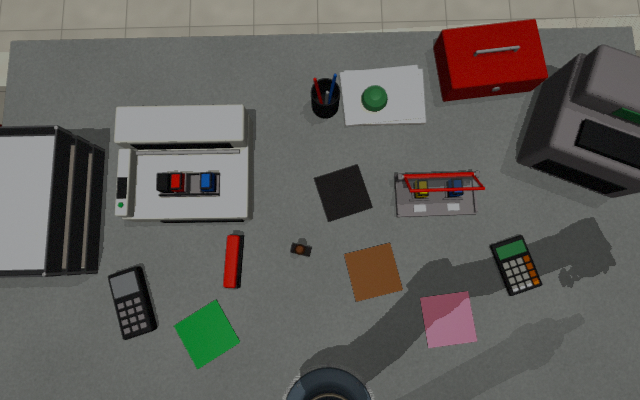

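View pics/side0.png

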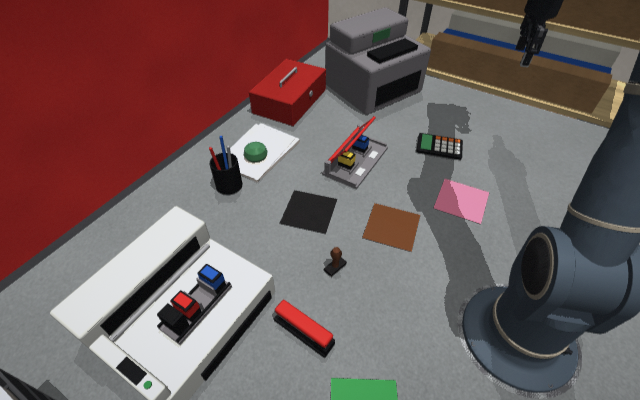

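The top view shows the dispenser at about (437,195), with yellow at (421,188) and blue at (455,187). The black mat is at (343,192) and the printer at (182,165), with its empty bay at about (193,183) between red and blue. I'll enlarge these for detail.

Run:
```python
from h import *
T=np.load('top0.npz');S=np.load('side0.npz')
r=lambda im,x,y,w,h:cv2.resize(im[y:y+h,x:x+w],(400,300),interpolation=cv2.INTER_CUBIC)
a=np.vstack([np.hstack([r(T['im'],385,160,112,64*84//64),r(S['im'],310,105,100,75)]),np.hstack([r(T['im'],140,150,100,75),r(S['im'],140,250,120,90)])])
cv2.imwrite('pics/crop.png',a[:,:,::-1])
for n,D in(('top',T),('side',S)):
    im=D['im'];hsv=cv2.cvtColor(im,cv2.COLOR_RGB2HSV);P=D['P']
    p=camera_params(n);K=p['K'];R=p['rotation'];t=p['position']
    def ray(u,v,z):
        d=R@np.linalg.inv(K)@[u,v,1];return (t+d*(z-t[2])/d[2]).round(4)
    M={'yel':((20,100,60),(35,255,255),.055),'blue':((105,100,40),(125,255,255),.055),'red':((0,150,60),(8,255,255),.1),'red2':((172,150,60),(180,255,255),.1),'blk':((0,0,0),(180,90,45),.003)}
    for k,(lo,hi,z) in M.items():
        m=cv2.inRange(hsv,lo,hi)
        if k=='red': m|=cv2.inRange(hsv,(172,150,60),(180,255,255))
        if k=='red2': continue
        for c in cv2.findContours(m,0,2)[0]:
            A=cv2.contourArea(c)
            if A<25:continue
            rc=cv2.minAreaRect(c);mm=np.zeros(m.shape,np.uint8);cv2.drawContours(mm,[c],-1,1,-1);q=P[mm>0]
            print(n,k,A,np.round(rc[0],1),np.round(rc[1],1),round(rc[2],1),'ray',ray(*rc[0],z),'cl med',np.median(q,0).round(3),'zmax',q[:,2].max().round(3))
            if k=='blk' and 1500<A<4000: print([ray(*b,.003) for b in cv2.boxPoints(rc)])
```

```text
top yel 45.0 [422.5 184.5] [7. 7.] 90.0 ray [ 0.5381 -0.2398  0.055 ] cl med [ 0.534 -0.232  0.085] zmax 0.102
top blue 39.5 [457.5 183. ] [6. 7.] 90.0 ray [ 0.54   -0.3248  0.055 ] cl med [ 0.534 -0.314  0.085] zmax 1.005
top blue 25.0 [207. 182.] [18. 12.] 90.0 ray [0.5555 0.2847 0.055 ] cl med [0.535 0.256 0.11 ] zmax 1.005
top blue 111.0 [205.5 180. ] [14.  9.] 90.0 ray [0.5605 0.2885 0.055 ] cl med [0.546 0.269 0.126] zmax 1.005
top blue 59.0 [331.3  88.3] [ 3.2 30.1] 14.0 ray [ 0.7897 -0.0246  0.055 ] cl med [ 0.774 -0.024  0.099] zmax 0.153
top red 602.0 [231. 261.] [12.5 52.8] 4.8 ray [0.3636 0.2135 0.1   ] cl med [0.364 0.224 0.051] zmax 1.005
top red 103.0 [175.  180.5] [13.  8.] 90.0 ray [0.5515 0.3465 0.1   ] cl med [0.546 0.337 0.126] zmax 1.005
top red 1253.5 [444.  181.8] [19.  79.6] 88.0 ray [ 0.535  -0.2779  0.1   ] cl med [ 0.539 -0.28   0.077] zmax 1.005
top red 42.0 [317.5  90.6] [26.2  2.6] 75.1 ray [0.7644 0.0105 0.1   ] cl med [0.768 0.011 0.095] zmax 1.005
top red 5918.5 [494.9  56.1] [70.3 97. ] 79.8 ray [ 0.8428 -0.4219  0.1   ] cl med [ 0.851 -0.423  0.085]
[... 6621 characters left out ...]
])]
side blk 761.5 [397.9  87.8] [17.5 56.3] 67.4 ray [ 0.5779 -0.7032  0.003 ] cl med [ 0.547 -0.607  0.062] zmax 0.749
side blk 139.5 [634.  68.] [30. 10.] 90.0 ray [-0.1191 -1.3069  0.003 ] cl med [ 0.068 -0.118  0.494] zmax 0.511
side blk 578.5 [392.1  50.2] [14.6 50.3] 69.4 ray [ 0.7147 -0.9483  0.003 ] cl med [ 0.59  -0.62   0.174] zmax 0.749
side blk 135.5 [426.2  18. ] [ 5.9 29.4] 11.3 ray [ 0.7134 -1.3126  0.003 ] cl med [ 0.842 -1.737 -0.17 ] zmax 0.749
side blk 1359.5 [532.3  27. ] [32.3 75.5] 26.0 ray [ 0.2833 -1.4721  0.003 ] cl med [ 0.226 -0.599  0.341] zmax 0.749
side blk 89.5 [402.8   7.1] [ 7.4 15.3] 8.1 ray [ 0.8546 -1.3704  0.003 ] cl med [ 0.842 -1.338  0.018] zmax 0.052
```

View pics/crop.png

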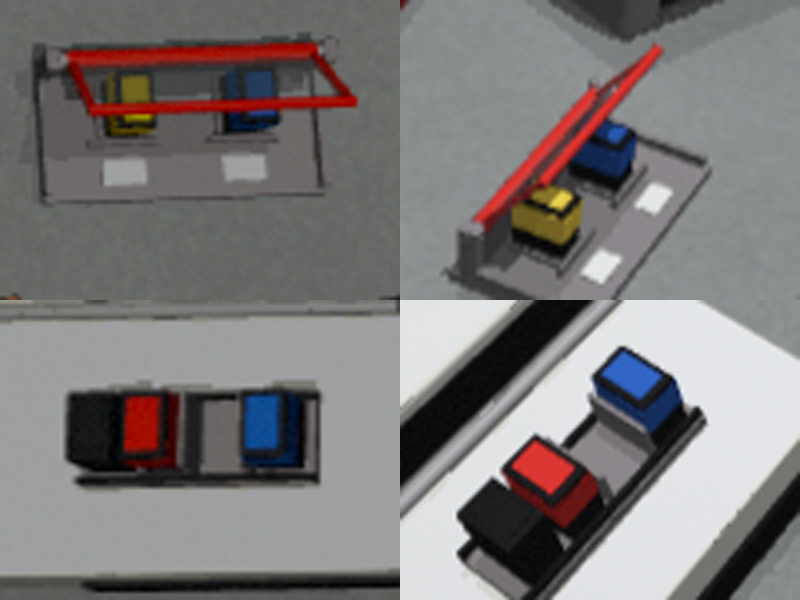

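The crops show the clear flap over both lanes and yellow in the +y lane. The empty bay lies between the red and blue carriage cartridges. Next I'll get precise frames for the dispenser and printer.

Run:
```python
from h import *
D={n:np.load(n+'0.npz') for n in('top','side')}
def box(P,x,y,z):
    return (P[...,0]>x[0])&(P[...,0]<x[1])&(P[...,1]>y[0])&(P[...,1]<y[1])&(P[...,2]>z[0])&(P[...,2]<z[1])
def rep(t,q):
    r=cv2.minAreaRect((q[:,:2]*1000).astype(np.float32)); print(t,len(q),np.round(r[0],1),np.round(r[1],1),round(r[2],2),'pct x',np.percentile(q[:,0],[1,50,99]).round(4),'y',np.percentile(q[:,1],[1,50,99]).round(4))
for n,d in D.items():
    P=d['P']
    rep(n+' disp',P[box(P,(.42,.62),(-.42,-.15),(.007,.06))])
    rep(n+' dispfloor',P[box(P,(.42,.62),(-.42,-.15),(.007,.014))])
    rep(n+' lip',P[box(P,(.42,.62),(-.42,-.15),(.096,.112))])
    rep(n+' hump',P[box(P,(.55,.85),(.1,.55),(.122,.138))])
    rep(n+' deck',P[box(P,(.40,.65),(.1,.55),(.06,.075))])
    q=P[box(P,(.5,.6),(.22,.41),(.118,.135))]
    rep(n+' tops',q)
    hsv=cv2.cvtColor(d['im'],cv2.COLOR_RGB2HSV)
    for nm,m in (('yel',cv2.inRange(hsv,(20,100,60),(35,255,255))),('blue',cv2.inRange(hsv,(105,100,40),(125,255,255))),('red',cv2.inRange(hsv,(0,150,60),(8,255,255))|cv2.inRange(hsv,(172,150,60),(180,255,255)))):
        b=box(P,(.48,.6),(-.42,.42),(.02,.13))&(m>0)
        for l,s in(('disp',b&(P[...,1]<-.15)&(P[...,2]<.06)),('prn top',b&(P[...,1]>.2)&(P[...,2]>.121))):
            if s.sum()>5: rep(n+' '+nm+' '+l,P[s])
```

```text
top disp 2528 [ 529.3 -281.3] [124.5 201.9] 1.15 pct x [0.468  0.5076 0.5692] y [-0.3794 -0.274  -0.181 ]
top dispfloor 1560 [ 528.6 -279. ] [124.5 198.1] 1.68 pct x [0.4676 0.4959 0.575 ] y [-0.3755 -0.2756 -0.1817]
top lip 333 [ 520.  -281.3] [ 13.1 173.2] 0.8 pct x [0.5132 0.5182 0.5264] y [-0.3659 -0.2821 -0.1959]
top hump 5096 [638.2 332. ] [299.4 176.3] 89.56 pct x [0.553  0.6763 0.7235] y [0.1849 0.3309 0.4764]
top deck 6099 [557.8 331.8] [298.8 184.1] 89.9 pct x [0.4669 0.5393 0.6362] y [0.1838 0.3126 0.4539]
top tops 655 [546.4 318.4] [126.1  41.6] 89.92 pct x [0.526  0.5454 0.5658] y [0.2562 0.3359 0.3801]
top yel disp 32 [ 515.6 -238.6] [ 8.7 25.3] 0.32 pct x [0.5112 0.5168 0.52  ] y [-0.251  -0.2384 -0.2259]
top blue disp 37 [ 516.6 -322.8] [26.9  9.1] 85.09 pct x [0.5128 0.5175 0.5216] y [-0.3354 -0.3214 -0.3095]
top blue prn top 132 [544.2 268.2] [21.1 37.1] 89.09 pct x [0.5296 0.5456 0.5624] y [0.2579 0.2686 0.2783]
top red disp 340 [ 544.2 -281.1] [ 48.2 171.5] 1.02 pct x [0.5255 0.5615 0.5686] y [-0.3647 -0.2794 -0.1967]
top red prn top 123 [543.9 336.1] [35.  21.1] 
[... 532 characters left out ...]
.49 pct x [0.4655 0.5207 0.6374] y [0.186  0.3505 0.4498]
side tops 978 [545.3 317.6] [124.9  41.9] 89.54 pct x [0.5249 0.5433 0.5653] y [0.2563 0.3399 0.3797]
side yel disp 153 [ 529.5 -239.3] [41.5 29.5] 4.26 pct x [0.5091 0.5236 0.5489] y [-0.2536 -0.2293 -0.2248]
side blue disp 123 [ 527.7 -323.7] [31.5 36.7] 85.38 pct x [0.5106 0.523  0.5442] y [-0.3368 -0.3137 -0.3086]
side blue prn top 179 [543.2 268.9] [38.8 25.5] 0.17 pct x [0.5248 0.5444 0.5623] y [0.2564 0.2673 0.281 ]
side red disp 123 [ 557.7 -281. ] [ 14.6 171.7] 0.8 pct x [0.5503 0.5598 0.5652] y [-0.3647 -0.2737 -0.196 ]
side red prn top 185 [543.8 337. ] [23.9 37.9] 88.33 pct x [0.5293 0.5458 0.5621] y [0.3254 0.3355 0.3487]
```

```bash
cat >> h.py <<'E'
def Rz(deg):
    """tool pointing down, tool x at the given world yaw"""
    a=np.radians(deg);c,s=np.cos(a),np.sin(a)
    return np.array([[c,s,0],[s,-c,0],[0,0,-1.]])
def st(t=''):
    s=sense();print(t,round(s['time_s'],2),s['position'].round(4),'F',s['wrist_force'].round(1),'gap',round(s['finger_gap'],4),'g',round(s['gripper_force'],1),'j7',s['joint_pos'][6].round(2))
E
python3 - <<'E'
from h import *
R=Rz(0.9)
for p in((.43,-.2405,.2),(.43,-.2405,.05),(.5295,-.239,.05),(.5295,-.239,.25)): print(inverse_kinematics(p,R))
movep([.43,-.2405,.2],R); command_gripper(.06,40); st('above')
move_l([.43,-.2405,.05],R,.15); st('down')
move_l([.5295,-.239,.05],R,.06); st('in')
a,_=snap('top');b,_=snap('side')
f=lambda im,x,y:cv2.resize(im[y:y+105,x:x+140],(400,300),interpolation=cv2.INTER_CUBIC)
cv2.imwrite('pics/in.png',np.hstack([f(a,370,140),f(b,290,80)])[:,:,::-1])
E
```

```text
[ 0.59945064  0.24587136 -0.20470051  2.01068922  0.06366496  0.89095875
 -1.19440191]
[ 0.53896792  0.47564135 -0.14228697  2.12527511  0.12490859  0.54827164
 -1.24954301]
[ 0.45885921  0.57542755 -0.14241003  1.92064802  0.12728973  0.65407093
 -1.3171654 ]
[ 0.50819786  0.33064534 -0.19923637  1.76232516  0.07389597  1.05588131
 -1.27203734]
above 2.1 [ 0.4299 -0.2408  0.2   ] F [ 0.6 -0.3  0. ] gap 0.06 g 0.0 j7 -1.19
down 3.25 [ 0.4306 -0.2407  0.0507] F [ 0.2 -0.1  0.4] gap 0.06 g 0.0 j7 -1.27
in 5.06 [ 0.5291 -0.239   0.0498] F [-1.5  0.2 -0.2] gap 0.0599 g 0.0 j7 -1.33
```

View pics/in.png

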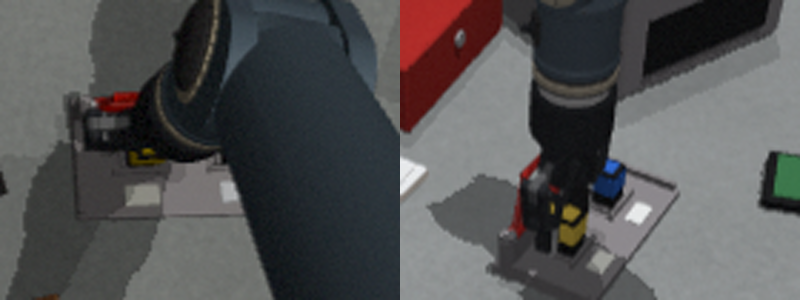

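The hand is straddling yellow (side crop, about (570,225)) and holding the flap back behind it, and wrist Fx is -1.5 N as expected. I'll grip and lift.

Run:
```python
from h import *
R=Rz(0.9)
command_gripper(.0,40); st('grip')
move_l([.5295,-.239,.23],R,.1); st('up')
b,_=snap('side')
f=lambda im,x,y:cv2.resize(im[y:y+120,x:x+160],(560,420),interpolation=cv2.INTER_CUBIC)
cv2.imwrite('pics/up.png',f(b,260,60)[:,:,::-1])
```

```text
grip 5.56 [ 0.5296 -0.2391  0.0501] F [-1.2  0.6  0.7] gap 0.0251 g 39.7 j7 -1.33
up 7.51 [ 0.5292 -0.2389  0.2294] F [-0.2  0.3 -0.8] gap 0.0254 g 42.7 j7 -1.27
```

View pics/up.png

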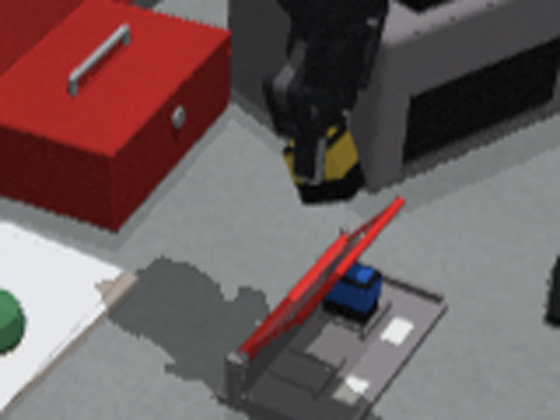

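Yellow is held at about (320,165), the flap is shut and blue is still in its lane. Next, the mat.

Run:
```python
from h import *
R=Rz(-0.4)
movep([.531,-.047,.2],R); st('over')
move_l([.531,-.047,.049],R,.12); st()
print(move_l([.531,-.047,.041],R,.02,until_force=3)); st('touch')
command_gripper(.06); sleep(.2); st('open')
move_l([.531,-.047,.2],R,.15)
movep([.56,.2,.3],Rz(-90.4)); st('away')   # clear of the top view, tool already turned
im,d=snap('top');b,_=snap('side')
P=cloud('top',d);h=cv2.cvtColor(im,cv2.COLOR_RGB2HSV);m=cv2.inRange(h,(18,100,60),(36,255,255))>0
m&=(P[...,1]>-.13)&(P[...,1]<.03)&(P[...,0]>.45)&(P[...,0]<.62)&(P[...,2]>.042)
q=P[m];print(m.sum(),q.mean(0),np.median(q[:,2]),cv2.minAreaRect((q[:,:2]*1000).astype(np.float32)))
s=(P[...,1]>-.13)&(P[...,1]<.03)&(P[...,0]>.45)&(P[...,0]<.62)&(P[...,2]>.044)&(P[...,2]<.06)
q=P[s];print(s.sum(),cv2.minAreaRect((q[:,:2]*1000).astype(np.float32)))
f=lambda im,x,y:cv2.resize(im[y:y+120,x:x+160],(400,300),interpolation=cv2.INTER_CUBIC)
cv2.imwrite('pics/mat.png',np.hstack([f(im,260,130),f(b,230,150)])[:,:,::-1])
```

```text
over 8.36 [ 0.5313 -0.0488  0.2002] F [-0.4 -1.9 -0. ] gap 0.0253 g 42.7 j7 -1.67
 9.77 [ 0.5302 -0.0473  0.0531] F [-13.    0.4  39.3] gap 0.0255 g 48.4 j7 -1.75
True
touch 9.97 [ 0.5302 -0.0472  0.0534] F [-2.1 -0.3 10.5] gap 0.0255 g 44.5 j7 -1.75
open 10.6 [ 0.5295 -0.047   0.0523] F [0.6 0.2 0.3] gap 0.06 g 0.0 j7 -1.75
away 15.01 [0.56   0.1998 0.2999] F [0.1 0.2 0.3] gap 0.0599 g 0.0 j7 2.26
0 [nan nan nan] nan ((0.0, 0.0), (0.0, 0.0), 0.0)
0 ((0.0, 0.0), (0.0, 0.0), 0.0)<stdin>:12: RuntimeWarning: Mean of empty slice.
  ret = um.true_divide(
  return _methods._mean(a, axis=axis, dtype=dtype,
  ret = ret.dtype.type(ret / rcount)
```

View pics/mat.png

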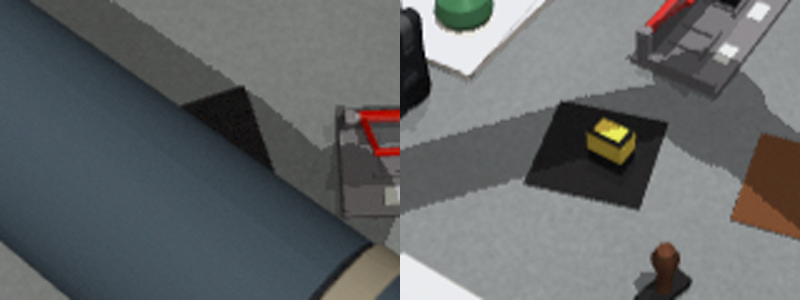

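Yellow stands upright on the black mat (side crop, about (610,140)), but the arm hides it from the top camera. I'll measure it from the side and compare arm solutions.

```bash
cat >> h.py <<'E'
def topface(cam,d,x,y,z):
    P=cloud(cam,d);s=(P[...,0]>x[0])&(P[...,0]<x[1])&(P[...,1]>y[0])&(P[...,1]<y[1])&(P[...,2]>z[0])&(P[...,2]<z[1])
    q=P[s]
    if len(q)<10: return None
    r=cv2.minAreaRect((q[:,:2]*1000).astype(np.float32));return len(q),np.round(r[0],1),np.round(r[1],1),round(r[2],1),np.median(q[:,2]).round(4)
E
python3 - <<'E'
from h import *
b,d=snap('side')
for z in((.042,.055),(.044,.055),(.02,.055)):print(topface('side',d,(.48,.58),(-.1,.0),z))
print(sense()['joint_pos'].round(2))
for y in(-90.4,89.6):
  for p in((.53,-.047,.2),(.5457,.302,.25),(.5,.35,.4)):
    q=inverse_kinematics(p,Rz(y)); print(y,p,None if q is None else q.round(2))
E
```

```text
(146, array([512.1, -46.1]), array([40.9, 27.4]), 3.8, np.float64(0.0471))
(136, array([512., -47.]), array([40.2, 27. ]), 0.7, np.float64(0.0472))
(256, array([512. , -46.4]), array([28.9, 40.6]), 89.1, np.float64(0.0447))
[ 0.39  0.56 -1.17  1.63  0.53  1.31  2.26]
-90.4 (0.53, -0.047, 0.2) [ 0.88  0.58 -1.18  1.89  0.6   1.09  2.59]
-90.4 (0.5457, 0.302, 0.25) [ 0.16  0.63 -1.1   1.63  0.59  1.25  2.07]
-90.4 (0.5, 0.35, 0.4) [ 0.1   0.51 -1.18  1.44  0.47  1.5   2.06]
89.6 (0.53, -0.047, 0.2) [ 0.38  0.33 -0.46  1.91  0.18  0.93 -0.17]
89.6 (0.5457, 0.302, 0.25) [-1.31  0.61  1.11  1.71 -0.58  1.2  -0.05]
89.6 (0.5, 0.35, 0.4) [-1.45  0.42  1.12  1.53 -0.38  1.43 -0.32]
```

Run:
```python
from h import *
R=Rz(89.6)
movep([.55,-.27,.33],R); command_gripper(.07,60); st('side way')
im,d=snap('top');print(topface('top',d,(.48,.58),(-.1,.0),(.042,.055)),topface('top',d,(.48,.58),(-.1,.0),(.046,.055)))
b,d=snap('side');print(topface('side',d,(.48,.58),(-.1,.0),(.044,.055)))
cv2.imwrite('pics/t2.png',im[:,:,::-1])
q=sense()['joint_pos'].round(2);print(q, inverse_kinematics([.5457,.302,.25],R))
```

```text
side way 17.2 [ 0.5503 -0.2694  0.3299] F [ 0.   0.2 -0.1] gap 0.0699 g 0.0 j7 0.22
(174, array([513.8, -46.5]), array([24.8, 37.8]), 87.9, np.float64(0.0488)) (164, array([513.7, -46.4]), array([24.6, 37.6]), 88.1, np.float64(0.0488))
(134, array([512. , -46.8]), array([26.2, 39.9]), 89.5, np.float64(0.0473))
[ 0.78  0.36 -0.53  1.57  0.19  1.26  0.22] [ 0.0758381   0.56147952 -0.94657753  1.63197295  0.48198003  1.19999661
 -0.98423669]
```

Both views agree: the cartridge is upright at (.513, -.0466). I'll take it by its ends.

Run:
```python
from h import *
R=Rz(89.2);p=[.513,-.0466]
movep(p+[.15],R); move_l(p+[.041],R,.08); st('at')
command_gripper(0,60); st('grip')
move_l(p+[.2],R,.12); st('up')
R=Rz(89.6)
movep([.5457,.302,.23],R); st('over bay')
move_l([.5457,.302,.165],R,.08); sleep(.2); st('low')
im,d=snap('top');b,e=snap('side');np.savez('lowd.npz',t=d,s=e,ti=im,si=b)
f=lambda im,x,y:cv2.resize(im[y:y+120,x:x+160],(400,300),interpolation=cv2.INTER_CUBIC)
cv2.imwrite('pics/bay.png',np.hstack([f(im,120,120),f(b,120,220)])[:,:,::-1])
```

```text
at 19.93 [ 0.5134 -0.0466  0.0415] F [ 0.4 -0.2 -0.8] gap 0.0702 g 0.0 j7 -0.41
grip 20.31 [ 0.5134 -0.0466  0.0415] F [-0.5  0.9  4.4] gap 0.0392 g 60.7 j7 -0.41
up 21.78 [ 0.5125 -0.0466  0.1992] F [ 0.1 -0.1 -1.1] gap 0.0393 g 60.3 j7 -0.23
over bay 23.11 [0.5465 0.2999 0.2295] F [ 1.8  0.2 -0.8] gap 0.039 g 60.3 j7 -0.88
low 24.27 [0.5459 0.3022 0.1656] F [ 0.4 -0.  -0.9] gap 0.0393 g 60.3 j7 -0.92
```

View pics/bay.png

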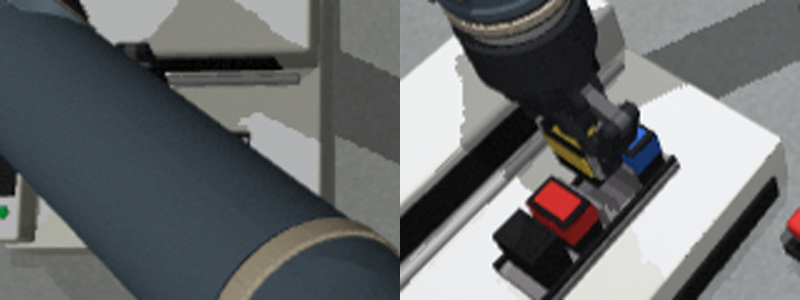

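Run:
```python
from h import *
L=np.load('lowd.npz');im=L['si'];P=cloud('side',L['s'])
h=cv2.cvtColor(im,cv2.COLOR_RGB2HSV);m=cv2.inRange(h,(18,90,40),(36,255,255))>0
m&=(P[...,0]>.5)&(P[...,0]<.6)&(P[...,1]>.26)&(P[...,1]<.34)&(P[...,2]>.1)&(P[...,2]<.2)
q=P[m];print(len(q),np.percentile(q,[2,50,98],0).round(4))
f=q[q[:,2]<np.percentile(q[:,2],80)]
A=np.c_[f[:,0]-.5457,f[:,2]-.15,np.ones(len(f))];c,*_=np.linalg.lstsq(A,f[:,1],rcond=None);r=f[:,1]-A@c
k=abs(r)<.003;c,*_=np.linalg.lstsq(A[k],f[k,1],rcond=None);print('y = a x + b z + c',c.round(4),k.sum(),r.std())
for a in np.arange(.524,.568,.005):
    s=q[(q[:,0]>=a)&(q[:,0]<a+.005)]
    if len(s):print(round(a+.0025,4),len(s),s[:,2].min().round(4),s[:,2].max().round(4),np.median(s[:,1]).round(4))
im2=cv2.resize(im[270:320,150:230] if 0 else im[255:305,165:235],(700,500),interpolation=cv2.INTER_CUBIC);cv2.imwrite('pics/z.png',im2[:,:,::-1])
```

```text
136 [[0.5234 0.2953 0.1453]
 [0.542  0.3141 0.1638]
 [0.5633 0.3151 0.1882]]
y = a x + b z + c [-0.0124 -0.0415  0.3145] 100 0.0033983019323357145
0.5265 18 0.1435 0.1876 0.3141
0.5315 13 0.1423 0.1707 0.3145
0.5365 21 0.1464 0.1726 0.3143
0.5415 16 0.1455 0.1724 0.3141
0.5465 18 0.145 0.1724 0.3142
0.5515 14 0.1462 0.1722 0.314
0.5565 17 0.1476 0.173 0.314
0.5615 13 0.1478 0.172 0.3141
0.5665 1 0.1629 0.1629 0.3145
```

View pics/z.png

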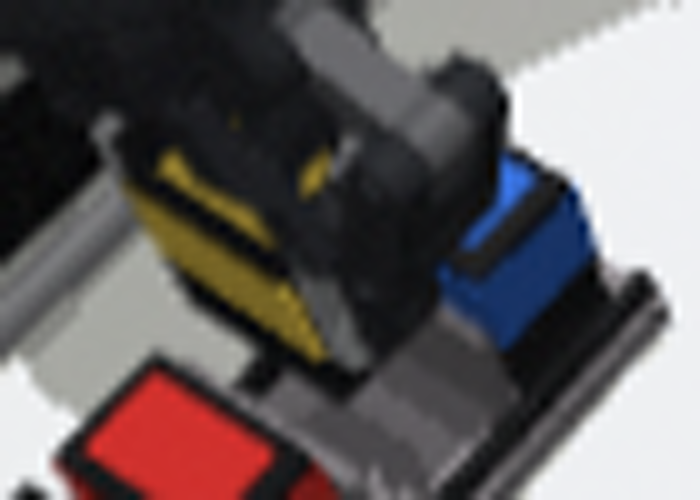

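The cartridge is upright over the bay and its +y face is at y=.3145, so its centre is about .3015. I'll lower it gently.

Run:
```python
from h import *
R=Rz(89.6);x,y=.5457,.302
hit=move_l([x,y,.122],R,.05,until_force=6); st(f'down {hit}')
if not hit:
    hit=move_l([x,y,.115],R,.015,until_force=8); st(f'seat {hit}')
```

```text
down False 25.38 [0.5459 0.3022 0.1223] F [ 0.   0.5 -0.5] gap 0.0391 g 60.3 j7 -0.95
seat True 25.73 [0.546  0.3022 0.1186] F [-0.4 -0.2  4.5] gap 0.0391 g 60.6 j7 -0.95
```

Contact came exactly at the expected seating height. I'll release, withdraw and check.

Run:
```python
from h import *
R=Rz(89.6);x,y=.5457,.302
command_gripper(.058); sleep(.2); st('open')
move_l([x,y,.26],R,.12)
movep([.5,.0,.4],R); st('away')
im,d=snap('top');b,e=snap('side')
for n,D in(('top',d),('side',e)):print(n,topface(n,D,(.5,.6),(.22,.41),(.118,.135)),topface(n,D,(.5,.6),(.288,.316),(.1,.15)))
f=lambda im,x,y,w=120,h=90:cv2.resize(im[y:y+h,x:x+w],(400,300),interpolation=cv2.INTER_CUBIC)
cv2.imwrite('pics/end.png',np.vstack([np.hstack([f(im,140,140),f(b,130,240)]),np.hstack([f(im,380,150),f(b,300,100)])])[:,:,::-1])
```

```text
open 26.26 [0.5453 0.3016 0.1174] F [-1.1  0.   0.9] gap 0.0577 g 0.0 j7 -0.95
away 28.86 [0.5    0.0011 0.3995] F [-0.9  0.1  0. ] gap 0.0579 g 0.0 j7 -0.18
top (871, array([546.2, 318.3]), array([126. ,  40.6]), 89.6, np.float64(0.1259)) (263, array([545.9, 301.8]), array([40.5, 26.3]), 0.8, np.float64(0.1253))
side (1280, array([544.7, 317.4]), array([125.6,  42.8]), 89.1, np.float64(0.124)) (425, array([544.8, 301.7]), array([26.7, 41.8]), 89.4, np.float64(0.123))
```

View pics/end.png

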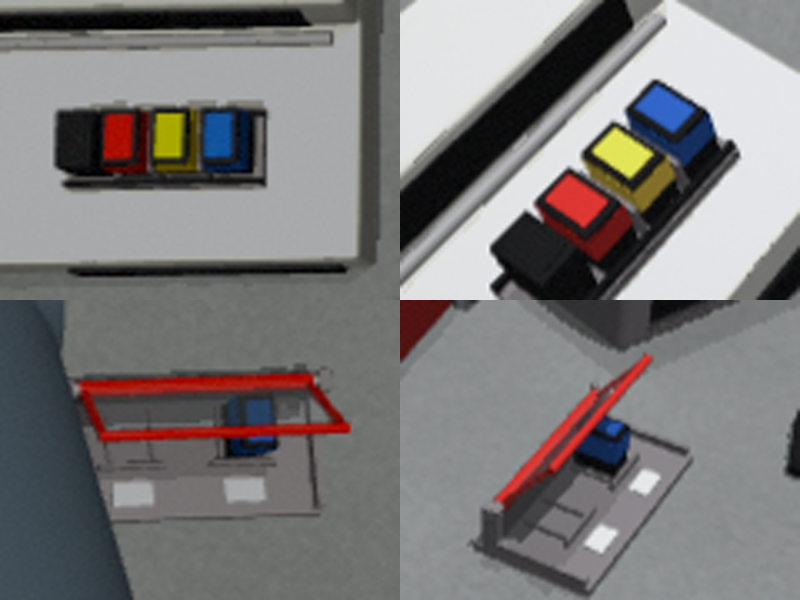

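Yellow sits fully home, level with its neighbours at (170,135). The flap is shut and blue is still in its lane at (250,425).

```bash
python3 -c "
from rig import *
print(finish_job())"
```

```text
the job is handed in; nothing more can be done
None
```

The yellow cartridge stands fully home in the printer's empty bay, with the flap shut and blue still in its lane; about 29 s of robot time were used, though the cartridge slipped in the grip before the mat and landed with about 39 N at the wrist (limit 120 N).

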